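Park the microscope objectives in their colour-coded cups

TASK

Tidy up after the lens change: pick out the four colour-banded microscope objectives and stand each one upright, nose up, on the floor of the parking cup of its own colour. Set each down gently without dropping it, and leave the two black eyepieces standing where they are.

Things in the scene. Friction and masses are not known exactly. Their poses are not given: they have to be found in the camera images.
- objective_red: Loose microscope objective, 46 mm tall, ~140 g, standing nose up. From the bottom: black cap 40 mm dia to 10 mm height, silver barrel 36 mm dia to 33 mm, red band 36 mm dia to 40 mm with a flat red shoulder seen from above, steel nose 16 tapering to 12 mm dia. Grip the barrel about 30 mm up. Origin: centre of underside; z up its axis.
- objective_yellow: Loose microscope objective, 50 mm tall, ~140 g, standing nose up. From the bottom: black cap 40 mm dia to 10 mm height, silver barrel 36 mm dia to 33 mm, yellow band 36 mm dia to 40 mm with a flat yellow shoulder seen from above, steel nose 16 tapering to 12 mm dia. Grip the barrel about 30 mm up. Origin: centre of underside; z up its axis.
- objective_green: Loose microscope objective, 54 mm tall, ~140 g, standing nose up. From the bottom: black cap 40 mm dia to 10 mm height, silver barrel 36 mm dia to 33 mm, green band 36 mm dia to 40 mm with a flat green shoulder seen from above, steel nose 16 tapering to 12 mm dia. Grip the barrel about 30 mm up. Origin: centre of underside; z up its axis.
- objective_blue: Loose microscope objective, 58 mm tall, ~140 g, standing nose up. From the bottom: black cap 40 mm dia to 10 mm height, silver barrel 36 mm dia to 33 mm, blue band 36 mm dia to 40 mm with a flat blue shoulder seen from above, steel nose 16 tapering to 12 mm dia. Grip the barrel about 30 mm up. Origin: centre of underside; z up its axis.
- cup_red: Parking cup for the red-banded objective, fixed to the bench: a black round base 88 mm diameter, 6 mm high, carrying a red ring 84 mm outer and 64 mm inner diameter that rises to 12 mm above the bench. The red floor inside the ring is 6 mm above the bench. Origin: centre of the underside, at bench height; z up.
- cup_yellow: Parking cup for the yellow-banded objective, fixed to the bench: a black round base 88 mm diameter, 6 mm high, carrying a yellow ring 84 mm outer and 64 mm inner diameter that rises to 12 mm above the bench. The yellow floor inside the ring is 6 mm above the bench. Origin: centre of the underside, at bench height; z up.
- cup_green: Parking cup for the green-banded objective, fixed to the bench: a black round base 88 mm diameter, 6 mm high, carrying a green ring 84 mm outer and 64 mm inner diameter that rises to 12 mm above the bench. The green floor inside the ring is 6 mm above the bench. Origin: centre of the underside, at bench height; z up.
- cup_blue: Parking cup for the blue-banded objective, fixed to the bench: a black round base 88 mm diameter, 6 mm high, carrying a blue ring 84 mm outer and 64 mm inner diameter that rises to 12 mm above the bench. The blue floor inside the ring is 6 mm above the bench. Origin: centre of the underside, at bench height; z up.
- eyepiece_a: Loose black microscope eyepiece, standing upright, 48 mm tall: dark steel tube 29 mm diameter for the lower 20 mm, black barrel 38 mm diameter above, clear lens on top, no coloured band. Stays where it is. Origin: centre of the underside; z up.
- eyepiece_b: Loose black microscope eyepiece, standing upright, 48 mm tall: dark steel tube 29 mm diameter for the lower 20 mm, black barrel 38 mm diameter above, clear lens on top, no coloured band. Stays where it is. Origin: centre of the underside; z up.

How it is judged (in metres and radians):
At the end, for the whole second after the job is handed in: Each of the four objectives stands upright (within 0.1 rad) and released on the floor of the cup of its own colour, its axis within 14 mm of the cup's centre (anywhere flat inside the ring), at rest; both eyepieces upright and within 20 mm of where they started (horizontal distance between objective_red and cup_red below 0.014 m and z of objective_red in the frame of cup_red between 0.003 and 0.009 m and angle between each of objective_red, objective_yellow, objective_green, objective_blue, eyepiece_a, eyepiece_b's own z axis and vertical below 0.1 rad and linear speed of each of objective_red, objective_yellow, objective_green, objective_blue below 0.02 m/s and horizontal distance between objective_yellow and cup_yellow below 0.014 m and z of objective_yellow in the frame of cup_yellow between 0.003 and 0.009 m and horizontal distance between objective_green and cup_green below 0.014 m and z of objective_green in the frame of cup_green between 0.003 and 0.009 m and horizontal distance between objective_blue and cup_blue below 0.014 m and z of objective_blue in the frame of cup_blue between 0.003 and 0.009 m and distance of each of eyepiece_a, eyepiece_b from where it was at the start of the episode below 0.02 m); the robot touches nothing.
It fails at once if an objective is dropped or thrown (falls free for more than about 25 mm) ((contact force between objective_red and the fingers below 0.1 N and linear speed of objective_red above 0.7 m/s) or (contact force between objective_yellow and the fingers below 0.1 N and linear speed of objective_yellow above 0.7 m/s) or (contact force between objective_green and the fingers below 0.1 N and linear speed of objective_green above 0.7 m/s) or (contact force between objective_blue and the fingers below 0.1 N and linear speed of objective_blue above 0.7 m/s)).
It fails at once if an eyepiece is shifted by more than 20 mm (distance of any of eyepiece_a, eyepiece_b from where it was at the start of the episode above 0.02 m).
It also fails if it takes over 99 s, if anything falls off the work surface, if the arm or the gripper's body presses on something with over 40 N, if the wrist force passes 120 N, or if a joint passes its speed limit or range.

ROBOT

A 7-joint arm with a two-finger parallel gripper is mounted at the origin on the work surface. World frame = base frame: x ahead of the robot, y to its left, z up, the work surface at z = 0. Lengths are in m, angles in degrees, forces in N, time in s.
With the tool pointing down it reaches from about 0.425 to 0.875 m from the base axis. Payload 4.7 kg.
Tool frame: the origin (TCP) lies midway between the tips of the shut fingers; the grasp point (between the pads) lies 19 mm behind it (env.grip_point_offset is the distance from the TCP to the grasp point, in m); z points along the fingers, y is the line along which they close (so a half turn about z gives the same grasp; the last joint's range is limited). The gripper opens to 87 mm and grips with 3 to 60 N. Pads are 19 mm wide; open, the fingers measure 117 mm over their backs; the gripper's body (75 mm by 190 mm) begins 51 mm behind the grasp point.
Start: joints at [70.537, 18.392, -4.016, 83.108, 1.295, 78.541, -3.26], TCP at [0.225, -0.61, 0.223] pointing down, gripper open.
Joint ranges: [-163.93, 163.93], [-17.29, 119.83], [-79.2, 71.16], [3.27, 140.29], [-89.18, 269.18], [5.43, 117.66], [-154.24, 154.24]. Speed limits (degrees/s): [147.25, 147.25, 180, 180, 180, 180, 180].

INTERFACE

Orientations are given as [roll, pitch, yaw] about the fixed x, y, z axes, in that order (R = Rz(yaw) Ry(pitch) Rx(roll)).
In Python, from cell import env gives the robot as it stands.
- The arm moves only by the shell command python3 -m jog 'ROWS' [FORCE]. ROWS is JSON, a list of rows, each a list of 7 numbers: the shift along the tool's x, y, z in m, then the turn, a rotation vector about the tool's x, y, z in rad, then the finger opening in m, from 0 to 0.087. A call has 1 to 12 rows; each row shifts and turns the commanded pose from where the row before left it, along the tool's axes as they then stand; what a row does not reach is not made up. A row lasts 1/12 s, in which the tool goes at most 41.7 mm and 7.16 degrees, less where a joint would pass 70% of its speed; a pose out of reach is approached as far as the arm can. A call is refused whole if a number of a shift passes 0.0417 or a number of a turn 0.125, either way. A call with a gripper value outside its range is refused whole. The fingers move at their own pace and stop on an object; FORCE is the grip in N (left out, the last holds). Time passes only in rows, so rows that do not move let the fingers close. It gives the time, the measured TCP pose, the force, the opening and the grip force at its end, in the units of the state.
- env.get_obs(): the state, without advancing time (a new reading comes with each control period).
- env.read_camera(name): name is "side" or "top"; returns the picture (480x640x3 uint8, blue, green, red); there is no depth.
- env.get_calibration(name): a dict with "fov_y" (degrees; the focal length in pixels is half the picture's height over the tangent of half this angle, whatever the lens; pixels are square), "cx", "cy" (the principal point, pixels), "k1" (the pictures are not rectified: a ray, as slopes to the right and down, at radius r is drawn at 1 + k1 r^2 times it, then the intrinsics apply), "pose" (4x4, takes a point from camera to world coordinates). Camera axes: x right, y up, looking along -z (the intrinsics and any distortion apply to the point x, -y, -z); pixel columns grow to the right and rows downward; lengths in m; the calibration is good to about 2 mm. A picture is of the moment at which its call begins. get_calibration takes no time and is no camera call.
- env.sign_off(): hands the job in; it is judged then, once.
The state is a dict: "time_s": time; "qpos": joint angles; "joint_velocities": joint speeds; "effort": joint torques, N m; "tool_pos": TCP position; "tool_rot": TCP orientation; "force": force on the tool from outside, world axes, zero at the start; "wrist_torque": the same for the moment, N m; "grip_width": finger opening in m; "grasp_force": force on a finger pad.
Only numpy, scipy, OpenCV 4.12 (cv2) and the standard library are available. Lean on these libraries where they do the work, as an engineer would, in place of code of your own. Each camera call takes 0.05 s, during which the arm holds its last target. There are 200 camera calls.

## Working session

There is one attempt and no reset: what is moved stays moved. The work goes in short steps, Python scripts to look and compute and a shell command to move; the robot and the scene stay as the last step left them, time stands still between calls to the robot, and variables do not carry over. Pictures are saved under pics/ and viewed, at most 14 in all, crops included, and the job is handed in when it is done.

```bash
mkdir -p pics
python3 - <<'E'
from cell import env
import cv2
for n in("top","side"):
    cv2.imwrite(f"pics/{n}0.png",env.read_camera(n)); print(env.get_calibration(n))
o=env.get_obs();print(o, env.grip_point_offset)
E
```

```text
{'fov_y': 57.00965471830585, 'cx': 320.7498221080099, 'cy': 246.9523885279976, 'k1': -0.08954731448932057, 'pose': array([[-0.01296592,  0.99298378, -0.11753766,  0.38543687],
       [-0.99985041, -0.0142209 , -0.00984486, -0.00618915],
       [-0.01144728,  0.11739243,  0.99301963,  1.11636051],
       [ 0.        ,  0.        ,  0.        ,  1.        ]])}
{'fov_y': 51.76077337236282, 'cx': 321.88778734568996, 'cy': 240.89235235236552, 'k1': 0.03441087142047655, 'pose': array([[-0.99713068,  0.04400212, -0.06159722,  0.46929965],
       [-0.07557376, -0.62551283,  0.77654511,  0.77472661],
       [-0.00436023,  0.77897209,  0.62704344,  0.67429918],
       [ 0.        ,  0.        ,  0.        ,  1.        ]])}
{'time_s': 0.1, 'qpos': array([70.53539363, 18.43411307, -4.01572674, 83.16609229,  1.29494118,
       78.54042648, -3.25937469]), 'joint_velocities': array([ 0.08088427, -0.07101608, -0.04491408, -0.23055361, -0.04391862,
       -0.0779447 ,  0.04797226]), 'effort': array([ 1.02140400e-04, -4.92569911e+01, -4.05691797e-01, -3.13397777e+01,
       -6.41673035e-02,  3.95473419e-02,  7.82141251e-05]), 'tool_pos': array([ 0.22500628, -0.60930428,  0.22159478]), 'tool_rot': array([-1.79904594e+02,  5.23135371e-03,  2.02749638e+01]), 'force': array([ 0.35677664,  0.22253315, -1.72782683]), 'wrist_torque': array([-0.03611545,  0.0116793 , -0.02207514]), 'grasp_force': 0.0, 'grip_width': 0.08717312473129184} 0.0187
```

View pics/top0.png

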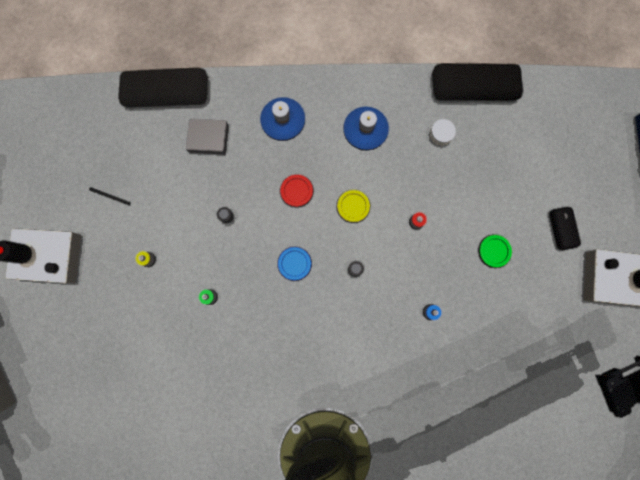

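View pics/side0.png

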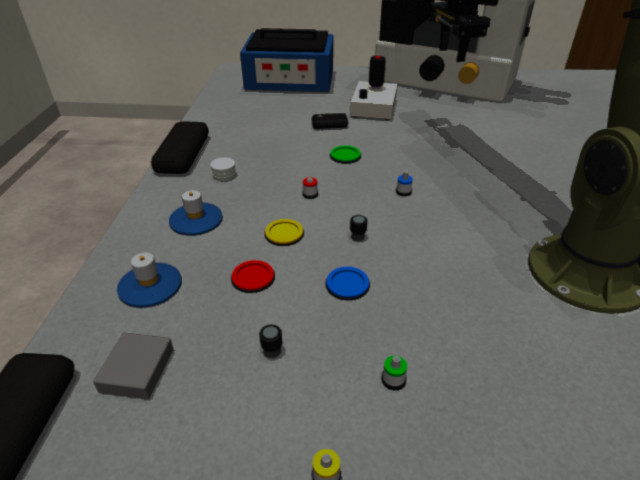

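The top view shows objectives at red (419,220), yellow (145,258), green (208,297) and blue (433,312). The cups are red (297,191), yellow (354,206), green (495,251) and blue (294,264), and the eyepieces are at (225,215) and (356,269). The side view agrees.

```bash
cat > h.py <<'E'
from cell import env
import cv2, numpy as np
def ray(n,uv):
    c=env.get_calibration(n); f=240/np.tan(np.radians(c["fov_y"]/2))
    K=np.array([[f,0,c["cx"]],[0,f,c["cy"]],[0,0,1]])
    p=cv2.undistortPoints(np.array([[uv]],float),K,np.array([c["k1"],0,0,0,0]))[0,0]
    T=c["pose"]; return T[:3,3],T[:3,:3]@np.array([p[0],-p[1],-1])
def onz(n,uv,z):
    o,d=ray(n,uv); return (o+d*(z-o[2])/d[2])[:2]
def blobs(n,img):
    h=cv2.cvtColor(img,cv2.COLOR_BGR2HSV); out=[]
    for col,(a,b) in dict(red=(-8,8),yellow=(22,36),green=(45,75),blue=(96,112)).items():
        hh=h[...,0].astype(int); hh=np.where(hh>150,hh-180,hh)
        m=((hh>=a)&(hh<=b)&(h[...,1]>130)&(h[...,2]>110)).astype(np.uint8)
        for c in cv2.findContours(m,cv2.RETR_EXTERNAL,cv2.CHAIN_APPROX_NONE)[0]:
            if cv2.contourArea(c)<60: continue
            M=cv2.moments(cv2.convexHull(c)); out.append((col,M["m10"]/M["m00"],M["m01"]/M["m00"],cv2.contourArea(c),cv2.boundingRect(c)))
    return out
def report(n,img=None):
    img=env.read_camera(n) if img is None else img
    for col,u,v,A,bb in blobs(n,img):
        print(n,col,round(u,1),round(v,1),A,bb,"rim .012",onz(n,(u,v),.012).round(4),"band .0385",onz(n,(u,v),.0385).round(4))
E
python3 - <<'E'
from h import *
for n in("top","side"): report(n,cv2.imread(f"pics/{n}0.png"))
for uv in((225,215),(356,269)): print("eyep",onz("top",uv,.04).round(3))
for uv in((270.5,333),(358.5,221)): print("eyep",onz("side",uv,.048).round(3))
E
```

```text
top red 418.5 219.3 141.0 (412, 213, 14, 14) rim .012 [ 0.5834 -0.2446] band .0385 [ 0.5787 -0.2389]
top red 296.1 190.3 774.0 (280, 175, 33, 32) rim .012 [0.6632 0.066 ] band .0385 [0.6565 0.0643]
top yellow 142.5 257.9 141.5 (136, 251, 14, 15) rim .012 [0.4944 0.4612] band .0385 [0.4918 0.45  ]
top yellow 353.0 205.5 793.0 (337, 190, 33, 32) rim .012 [ 0.6212 -0.0788] band .0385 [ 0.6155 -0.0771]
top green 205.9 296.5 145.0 (199, 290, 15, 14) rim .012 [0.3952 0.2944] band .0385 [0.3949 0.2872]
top green 495.5 250.6 775.0 (480, 235, 32, 33) rim .012 [ 0.5004 -0.4387] band .0385 [ 0.4976 -0.4284]
top blue 433.1 312.0 156.0 (426, 305, 15, 15) rim .012 [ 0.3494 -0.2722] band .0385 [ 0.3503 -0.2659]
top blue 294.1 263.1 819.0 (278, 247, 33, 33) rim .012 [0.4762 0.0722] band .0385 [0.474  0.0704]
top blue 365.7 127.6 1380.5 (344, 107, 44, 42) rim .012 [ 0.8289 -0.117 ] band .0385 [ 0.8183 -0.1144]
top blue 282.1 118.1 1348.0 (261, 98, 43, 41) rim .012 [0.8592 0.1021] band .0385 [0.8478 0.0995]
side red 252.1 274.0 900.0 (231, 260, 43, 29) rim .012 [0.6637 0.068 ] band .0385 [0.6559 0.0963]
side yellow 326.0 462.1 549.0 (313, 449, 27, 27) rim .012 [0.4923 0.4348] band .0385 [0.4914 0.4484]
side yellow 283.6 230.2 652.5 (265, 219, 38, 24) rim .012 [ 0.621  -0.0768] band .0385 [ 0.6149 -0.0427]
side green 395.3 364.6 181.5 (384, 356, 23, 18) rim .012 [0.3912 0.2656] band .0385 [0.3943 0.286 ]
side green 345.2 152.0 306.0 (331, 145, 30, 15) rim .012 [ 0.5001 -0.4379] band .0385 [ 0.4989 -0.3894]
side blue 347.3 280.9 945.0 (326, 267, 44, 29) rim .012 [0.4759 0.0746] band .0385 [0.4756 0.1026]
eyep [0.596 0.242]
eyep [ 0.457 -0.081]
eyep [0.597 0.245]
eyep [ 0.458 -0.074]
```

```bash
cat > go.py <<'E'
import sys
from h import *
from scipy.spatial.transform import Rotation as R
o=env.get_obs(); t=np.array(list(map(float,sys.argv[1:4])))
d=R.from_euler("xyz",o["tool_rot"],degrees=True).as_matrix().T@(t-o["tool_pos"])
n=int(np.ceil(np.linalg.norm(d)/.036))
print("t",o["time_s"],"pos",o["tool_pos"].round(4),"rot",o["tool_rot"].round(1),"q7",o["qpos"][6].round(0),"w",round(o["grip_width"],4),"f",round(o["grasp_force"],1),"F",o["force"].round(1),"\ndelta",d.round(4),"rows",n,"each",(d/n).round(4))
E
python3 go.py .350 -.266 .12
```

```text
t 0.1 pos [ 0.225  -0.6093  0.2216] rot [-179.9    0.    20.3] q7 -3.0 w 0.0872 f 0.0 F [ 0.4  0.2 -1.7] 
delta [ 0.2362 -0.2786  0.102 ] rows 11 each [ 0.0215 -0.0253  0.0093]
```

```bash
python3 -m jog '[[0.0215,-0.0253,0.0093,0,0,0,0.087],[0.0215,-0.0253,0.0093,0,0,0,0.087],[0.0215,-0.0253,0.0093,0,0,0,0.087],[0.0215,-0.0253,0.0093,0,0,0,0.087],[0.0215,-0.0253,0.0093,0,0,0,0.087],[0.0215,-0.0253,0.0093,0,0,0,0.087],[0.0215,-0.0253,0.0093,0,0,0,0.087],[0.0215,-0.0253,0.0093,0,0,0,0.087],[0.0215,-0.0253,0.0093,0,0,0,0.087],[0.0215,-0.0253,0.0093,0,0,0,0.087],[0.0215,-0.0253,0.0093,0,0,0,0.087]]' 20
python3 -m jog '[[0,0,0,0,0,0,0.087],[0,0,0,0,0,0,0.087],[0,0,0,0,0,0,0.087],[0,0,0,0,0,0,0.087]]'; python3 go.py .350 -.266 .014
```

```text
time_s: 1.02
tool_pos: [0.3506, -0.2651, 0.1196]
tool_rot: [180.0, 0.0, 20.3]
force: [0.8, -0.3, -0.4]
grip_width: 0.0872
grasp_force: 0.0
time_s: 1.35
tool_pos: [0.3503, -0.268, 0.1205]
tool_rot: [180.0, -0.0, 20.2]
force: [0.5, -0.1, 1.0]
grip_width: 0.087
grasp_force: 0.0
t 1.35 pos [ 0.3503 -0.268   0.1205] rot [180.   -0.   20.2] q7 -35.0 w 0.087 f 0.0 F [ 0.5 -0.1  1. ] 
delta [ 0.0004 -0.0021  0.1065] rows 3 each [ 0.0001 -0.0007  0.0355]
```

```bash
python3 -m jog '[[0,-0.002,0.03,0,0,0,0.087],[0,0,0.03,0,0,0,0.087],[0,0,0.025,0,0,0,0.087],[0,0,0.015,0,0,0,0.087],[0,0,0.006,0,0,0,0.087],[0,0,0,0,0,0,0.087]]'
python3 -m jog '[[0,0,0,0,0,0,0.02],[0,0,0,0,0,0,0.02],[0,0,0,0,0,0,0.02],[0,0,0,0,0,0,0.02],[0,0,0,0,0,0,0.02],[0,0,0,0,0,0,0.02],[0,0,0,0,0,0,0.02],[0,0,0,0,0,0,0.02]]' 20; python3 go.py .350 -.266 .014
```

```text
time_s: 1.85
tool_pos: [0.3487, -0.2651, 0.0131]
tool_rot: [-179.9, 0.1, 20.2]
force: [-0.8, 0.4, 0.5]
grip_width: 0.0872
grasp_force: 0.0
time_s: 2.52
tool_pos: [0.35, -0.265, 0.0144]
tool_rot: [180.0, -0.0, 20.3]
force: [0.3, 0.4, 1.3]
grip_width: 0.0417
grasp_force: 0.4
t 2.5167 pos [ 0.35   -0.265   0.0144] rot [180.   -0.   20.3] q7 -39.0 w 0.0417 f 0.4 F [0.3 0.4 1.3] 
delta [-0.0003  0.001   0.0004] rows 1 each [-0.0003  0.001   0.0004]
```

```bash
python3 -m jog '[[0,0,0,0,0,0,0.02],[0,0,0,0,0,0,0.02],[0,0,0,0,0,0,0.02],[0,0,0,0,0,0,0.02],[0,0,0,0,0,0,0.02],[0,0,-0.01,0,0,0,0.02],[0,0,-0.02,0,0,0,0.02],[0,0,-0.03,0,0,0,0.02],[0,0,-0.03,0,0,0,0.02],[0,0,0,0,0,0,0.02],[0,0,0,0,0,0,0.02]]' 20; python3 go.py .476 .073 .10
```

```text
time_s: 3.43
tool_pos: [0.3509, -0.2655, 0.1061]
tool_rot: [179.8, -0.1, 20.3]
force: [-0.3, 0.8, -1.6]
grip_width: 0.0356
grasp_force: 20.0
t 3.4333 pos [ 0.3509 -0.2655  0.1061] rot [ 1.798e+02 -1.000e-01  2.030e+01] q7 -36.0 w 0.0356 f 20.0 F [-0.3  0.8 -1.6] 
delta [ 0.2347 -0.2742  0.0056] rows 11 each [ 0.0213 -0.0249  0.0005]
```

```bash
python3 -m jog '[[0.027,-0.006,0,0,0,0,0.02],[0.027,-0.006,0,0,0,0,0.02],[0.0273,-0.006,0,0,0,0,0.02],[0.0192,-0.032,0,0,0,0,0.02],[0.0192,-0.032,0,0,0,0,0.02],[0.0192,-0.032,0,0,0,0,0.02],[0.0192,-0.032,0,0,0,0,0.02],[0.0192,-0.032,0,0,0,0,0.02],[0.0192,-0.032,0,0,0,0,0.02],[0.0192,-0.032,0,0,0,0,0.02],[0.0192,-0.032,0,0,0,0,0.02]]'
python3 -m jog '[[0,0,0,0,0,0,0.02],[0,0,0,0,0,0,0.02],[0,0,0,0,0,0,0.02],[0,0,0,0,0,0,0.02]]'; python3 go.py .476 .073 .021
```

```text
time_s: 4.35
tool_pos: [0.4738, 0.0752, 0.1029]
tool_rot: [-180.0, 0.2, 20.3]
force: [1.0, 0.1, -0.1]
grip_width: 0.0356
grasp_force: 20.0
time_s: 4.68
tool_pos: [0.4744, 0.0719, 0.1033]
tool_rot: [-180.0, 0.1, 20.2]
force: [-1.2, 0.6, -0.3]
grip_width: 0.0357
grasp_force: 20.0
t 4.6833 pos [0.4744 0.0719 0.1033] rot [-1.80e+02  1.00e-01  2.02e+01] q7 -85.0 w 0.0357 f 20.0 F [-1.2  0.6 -0.3] 
delta [ 0.002  -0.0005  0.0823] rows 3 each [ 0.0007 -0.0002  0.0274]
```

```bash
python3 -m jog '[[0.002,0,0.025,0,0,0,0.02],[0,0,0.025,0,0,0,0.02],[0,0,0.018,0,0,0,0.02],[0,0,0.009,0,0,0,0.02],[0,0,0.004,0,0,0,0.02],[0,0,0.001,0,0,0,0.02],[0,0,0,0,0,0,0.02],[0,0,0,0,0,0,0.02]]'; python3 go.py .476 .073 .020
```

```text
time_s: 5.35
tool_pos: [0.4782, 0.0741, 0.0233]
tool_rot: [180.0, -0.1, 20.2]
force: [-0.4, 0.4, -0.1]
grip_width: 0.0355
grasp_force: 20.0
t 5.35 pos [0.4782 0.0741 0.0233] rot [ 1.80e+02 -1.00e-01  2.02e+01] q7 -91.0 w 0.0355 f 20.0 F [-0.4  0.4 -0.1] 
delta [-0.0024  0.0003  0.0033] rows 1 each [-0.0024  0.0003  0.0033]
```

```bash
python3 -m jog '[[-0.001,0,0.001,0,0,0,0.02],[0,0,0,0,0,0,0.02]]';python3 -m jog '[[0,0,0.001,0,0,0,0.02],[0,0,0,0,0,0,0.02]]'
```

```text
time_s: 5.52
tool_pos: [0.4767, 0.0738, 0.0218]
tool_rot: [180.0, -0.1, 20.3]
force: [-0.0, -0.2, -1.6]
grip_width: 0.0355
grasp_force: 20.0
time_s: 5.68
tool_pos: [0.4765, 0.0738, 0.0204]
tool_rot: [180.0, -0.0, 20.3]
force: [-0.4, 0.1, -1.0]
grip_width: 0.0358
grasp_force: 20.0
```

```bash
python3 -m jog '[[0,0,0.0005,0,0,0,0.02],[0,0,0,0,0,0,0.02]]'; python3 go.py .476 .073 .020
```

```text
time_s: 5.85
tool_pos: [0.4765, 0.0738, 0.0204]
tool_rot: [180.0, 0.0, 20.3]
force: [-1.2, -0.4, 4.7]
grip_width: 0.0349
grasp_force: 20.0
t 5.85 pos [0.4765 0.0738 0.0204] rot [180.    0.   20.3] q7 -91.0 w 0.0349 f 20.0 F [-1.2 -0.4  4.7] 
delta [-0.0007  0.0006  0.0004] rows 1 each [-0.0007  0.0006  0.0004]
```

Contact made (z force 4.7 N). Release, rise, go toward yellow.

```bash
python3 -m jog '[[0,0,0,0,0,0,0.087],[0,0,0,0,0,0,0.087],[0,0,0,0,0,0,0.087],[0,0,0,0,0,0,0.087],[0,0,0,0,0,0,0.087],[0,0,0,0,0,0,0.087],[0,0,0,0,0,0,0.087],[0,0,-0.01,0,0,0,0.087],[0,0,-0.03,0,0,0,0.087],[0,0,-0.03,0,0,0,0.087],[0,0,-0.03,0,0,0,0.087],[0,0,0,0,0,0,0.087]]'; python3 go.py .4915 .449 .11
```

```text
time_s: 6.85
tool_pos: [0.4804, 0.0749, 0.1261]
tool_rot: [179.8, -0.6, 20.3]
force: [2.8, 0.4, 0.6]
grip_width: 0.0872
grasp_force: 0.0
t 6.85 pos [0.4804 0.0749 0.1261] rot [179.8  -0.6  20.3] q7 -85.0 w 0.0872 f 0.0 F [2.8 0.4 0.6] 
delta [ 0.14   -0.3471  0.0161] rows 11 each [ 0.0127 -0.0316  0.0015]
```

```bash
python3 -m jog '[[0.013,-0.0316,0.001,0,0,0,0.087],[0.013,-0.0316,0.001,0,0,0,0.087],[0.013,-0.0316,0.001,0,0,0,0.087],[0.013,-0.0316,0.001,0,0,0,0.087],[0.013,-0.0316,0.001,0,0,0,0.087],[0.013,-0.0316,0.001,0,0,0,0.087],[0.013,-0.0316,0.001,0,0,0,0.087],[0.013,-0.0316,0.001,0,0,0,0.087],[0.013,-0.0316,0.001,0,0,0,0.087],[0.013,-0.0316,0.001,0,0,0,0.087],[0.013,-0.0316,0.001,0,0,0,0.087]]'
python3 -m jog '[[0,0,0,0,0,0,0.087],[0,0,0,0,0,0,0.087],[0,0,0,0,0,0,0.087],[0,0,0,0,0,0,0.087]]'; python3 go.py .4915 .449 .014
python3 - <<'E'
from h import *
report("top"); im=env.read_camera("side"); report("side",im); cv2.imwrite("pics/side1.png",im)
E
```

```text
time_s: 7.77
tool_pos: [0.49, 0.4509, 0.1087]
tool_rot: [180.0, 0.0, 20.2]
force: [0.5, 0.1, 0.4]
grip_width: 0.0873
grasp_force: 0.0
time_s: 8.1
tool_pos: [0.4909, 0.4477, 0.1087]
tool_rot: [179.9, -0.0, 20.2]
force: [0.5, -1.3, -0.5]
grip_width: 0.0871
grasp_force: 0.0
t 8.1 pos [0.4909 0.4477 0.1087] rot [179.9  -0.   20.2] q7 -130.0 w 0.0871 f 0.0 F [ 0.5 -1.3 -0.5] 
delta [ 0.001  -0.0011  0.0947] rows 3 each [ 0.0003 -0.0004  0.0316]
top red 418.5 219.3 141.0 (412, 213, 14, 14) rim .012 [ 0.5834 -0.2446] band .0385 [ 0.5786 -0.2389]
top red 296.1 190.3 775.0 (280, 175, 33, 32) rim .012 [0.6631 0.066 ] band .0385 [0.6564 0.0643]
top yellow 353.1 205.5 791.0 (337, 190, 33, 32) rim .012 [ 0.6211 -0.0789] band .0385 [ 0.6155 -0.0772]
top green 205.7 296.3 139.5 (199, 290, 15, 14) rim .012 [0.3955 0.2949] band .0385 [0.3953 0.2877]
top green 495.4 250.7 783.0 (480, 235, 32, 33) rim .012 [ 0.5003 -0.4385] band .0385 [ 0.4975 -0.4281]
top blue 294.1 263.3 820.0 (278, 247, 33, 34) rim .012 [0.4759 0.0723] band .0385 [0.4738 0.0704]
top blue 365.6 127.8 1402.5 (344, 107, 44, 42) rim .012 [ 0.8285 -0.1168] band .0385 [ 0.8179 -0.1141]
top blue 282.2 118.4 1366.5 (261, 98, 43, 42) rim .012 [0.8582 0.1018] band .0385 [0.8469 0.0992]
side red 252.1 274.3 926.0 (231, 260, 43, 30) rim .012 [0.6635 0.0689] band .0385 [0.6558 0.0972]
side yellow 274.3 231.8 265.0 (265, 220, 19, 23) rim .012 [ 0.6406 -0.0697] band .0385 [ 0.6337 -0.0359]
side blue 148.5 283.9 1393.5 (117, 263, 64, 42) rim .012 [0.8571 0.1094] band .0385 [0.8415 0.136 ]
side blue 195.0 217.8 834.5 (169, 203, 53, 30) rim .012 [ 0.8275 -0.1086] band .0385 [ 0.8132 -0.0733]
side blue 317.7 47.0 79.0 (293, 35, 40, 20) rim .012 [ 0.6479 -1.3146] band .0385 [ 0.6407 -1.231 ]
```

View pics/side1.png

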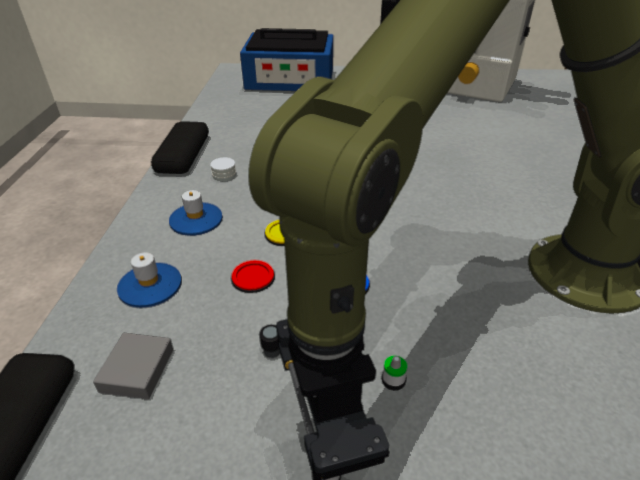

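The arm hides the blue cup in the side view. The other objects haven't moved. I'll grasp yellow and check blue later.

```bash
python3 -m jog '[[0.001,-0.001,0.03,0,0,0,0.087],[0,0,0.03,0,0,0,0.087],[0,0,0.02,0,0,0,0.087],[0,0,0.01,0,0,0,0.087],[0,0,0.005,0,0,0,0.087],[0,0,0,0,0,0,0.087]]'
python3 -m jog '[[0,0,0,0,0,0,0.02],[0,0,0,0,0,0,0.02],[0,0,0,0,0,0,0.02],[0,0,0,0,0,0,0.02],[0,0,0,0,0,0,0.02],[0,0,0,0,0,0,0.02],[0,0,0,0,0,0,0.02],[0,0,0,0,0,0,0.02],[0,0,0,0,0,0,0.02],[0,0,0,0,0,0,0.02],[0,0,0,0,0,0,0.02],[0,0,0,0,0,0,0.02]]' 20
python3 -m jog '[[0,0,0,0,0,0,0.02],[0,0,0,0,0,0,0.02]]'
python3 -m jog '[[0,0,-0.01,0,0,0,0.02],[0,0,-0.02,0,0,0,0.02],[0,0,-0.03,0,0,0,0.02],[0,0,-0.03,0,0,0,0.02],[0,0,0,0,0,0,0.02],[0,0,0,0,0,0,0.02]]'; python3 go.py .621 -.078 .10
```

```text
time_s: 8.7
tool_pos: [0.4907, 0.4499, 0.0133]
tool_rot: [180.0, 0.1, 20.2]
force: [0.4, 0.1, -0.8]
grip_width: 0.0873
grasp_force: 0.0
time_s: 9.7
tool_pos: [0.4907, 0.4503, 0.0137]
tool_rot: [180.0, 0.0, 20.3]
force: [0.1, -1.8, 0.1]
grip_width: 0.0357
grasp_force: 20.0
time_s: 9.87
tool_pos: [0.4907, 0.4503, 0.0136]
tool_rot: [180.0, 0.0, 20.3]
force: [0.4, -2.2, 1.3]
grip_width: 0.0356
grasp_force: 20.0
time_s: 10.37
tool_pos: [0.4911, 0.4526, 0.1065]
tool_rot: [-179.9, -0.2, 20.3]
force: [-0.1, 0.6, -1.8]
grip_width: 0.0357
grasp_force: 20.0
t 10.3667 pos [0.4911 0.4526 0.1065] rot [-179.9   -0.2   20.3] q7 -131.0 w 0.0357 f 20.0 F [-0.1  0.6 -1.8] 
delta [-0.0623  0.5427  0.0049] rows 16 each [-0.0039  0.0339  0.0003]
```

```bash
python3 -m jog '[[-0.0039,0.0339,0,0,0,0,0.02],[-0.0039,0.0339,0,0,0,0,0.02],[-0.0039,0.0339,0,0,0,0,0.02],[-0.0039,0.0339,0,0,0,0,0.02],[-0.0039,0.0339,0,0,0,0,0.02],[-0.0039,0.0339,0,0,0,0,0.02],[-0.0039,0.0339,0,0,0,0,0.02],[-0.0039,0.0339,0,0,0,0,0.02]]'
python3 -m jog '[[-0.0039,0.0339,0,0,0,0,0.02],[-0.0039,0.0339,0,0,0,0,0.02],[-0.0039,0.0339,0,0,0,0,0.02],[-0.0039,0.0339,0,0,0,0,0.02],[-0.0039,0.0339,0,0,0,0,0.02],[-0.0039,0.0339,0,0,0,0,0.02],[-0.0039,0.0339,0,0,0,0,0.02],[-0.0039,0.0339,0,0,0,0,0.02],[0,0,0,0,0,0,0.02],[0,0,0,0,0,0,0.02],[0,0,0,0,0,0,0.02],[0,0,0,0,0,0,0.02]]'; python3 go.py .621 -.078 .021
```

```text
time_s: 11.03
tool_pos: [0.5543, 0.1837, 0.1023]
tool_rot: [-180.0, 0.1, 20.3]
force: [0.2, -0.6, -2.2]
grip_width: 0.0355
grasp_force: 20.0
time_s: 12.03
tool_pos: [0.6193, -0.0775, 0.103]
tool_rot: [-179.9, 0.0, 20.4]
force: [-0.1, 0.3, -1.0]
grip_width: 0.0356
grasp_force: 20.0
t 12.0333 pos [ 0.6193 -0.0775  0.103 ] rot [-179.9    0.    20.4] q7 -77.0 w 0.0356 f 20.0 F [-0.1  0.3 -1. ] 
delta [0.0015 0.0012 0.082 ] rows 3 each [0.0005 0.0004 0.0273]
```

```bash
python3 -m jog '[[0.001,0.001,0.025,0,0,0,0.02],[0,0,0.025,0,0,0,0.02],[0,0,0.018,0,0,0,0.02],[0,0,0.009,0,0,0,0.02],[0,0,0.004,0,0,0,0.02],[0,0,0.001,0,0,0,0.02],[0,0,0,0,0,0,0.02],[0,0,0,0,0,0,0.02]]'; python3 -m jog '[[0,0,0.001,0,0,0,0.02],[0,0,0,0,0,0,0.02]]'; python3 go.py .621 -.078 .020
```

```text
time_s: 12.7
tool_pos: [0.6223, -0.08, 0.0231]
tool_rot: [179.9, -0.1, 20.3]
force: [-0.3, 0.4, -2.1]
grip_width: 0.0356
grasp_force: 20.0
time_s: 12.87
tool_pos: [0.6219, -0.0803, 0.0216]
tool_rot: [179.9, -0.1, 20.3]
force: [0.1, 0.6, -2.6]
grip_width: 0.0356
grasp_force: 20.0
t 12.8667 pos [ 0.6219 -0.0803  0.0216] rot [ 1.799e+02 -1.000e-01  2.030e+01] q7 -80.0 w 0.0356 f 20.0 F [ 0.1  0.6 -2.6] 
delta [ 0.     -0.0025  0.0016] rows 1 each [ 0.     -0.0025  0.0016]
```

```bash
python3 -m jog '[[0,-0.002,0.001,0,0,0,0.02],[0,0,0,0,0,0,0.02]]';python3 -m jog '[[0,0,0.0007,0,0,0,0.02],[0,0,0,0,0,0,0.02],[0,0,0,0,0,0,0.02]]'
```

```text
time_s: 13.03
tool_pos: [0.6205, -0.078, 0.0199]
tool_rot: [-180.0, -0.0, 20.3]
force: [0.6, -0.2, -2.6]
grip_width: 0.0355
grasp_force: 20.0
time_s: 13.28
tool_pos: [0.6206, -0.078, 0.0196]
tool_rot: [-180.0, -0.0, 20.3]
force: [-2.6, 1.1, 4.6]
grip_width: 0.0355
grasp_force: 20.0
```

Contact. Release, rise, then green.

```bash
python3 -m jog '[[0,0,0,0,0,0,0.087],[0,0,0,0,0,0,0.087],[0,0,0,0,0,0,0.087],[0,0,0,0,0,0,0.087],[0,0,0,0,0,0,0.087],[0,0,0,0,0,0,0.087],[0,0,0,0,0,0,0.087],[0,0,-0.01,0,0,0,0.087],[0,0,-0.03,0,0,0,0.087],[0,0,-0.03,0,0,0,0.087],[0,0,-0.03,0,0,0,0.087],[0,0,0,0,0,0,0.087]]'; python3 -m jog '[[0,0,0,0,0,0,0.087],[0,0,0,0,0,0,0.087]]'; python3 go.py .395 .287 .11
```

```text
time_s: 14.28
tool_pos: [0.6249, -0.0781, 0.1267]
tool_rot: [179.7, -0.6, 20.3]
force: [1.8, 1.0, 1.6]
grip_width: 0.0869
grasp_force: 0.0
time_s: 14.45
tool_pos: [0.6204, -0.0785, 0.1193]
tool_rot: [180.0, 0.0, 20.3]
force: [0.5, -0.0, -0.8]
grip_width: 0.087
grasp_force: 0.0
t 14.45 pos [ 0.6204 -0.0785  0.1193] rot [180.    0.   20.3] q7 -77.0 w 0.087 f 0.0 F [ 0.5 -0.  -0.8] 
delta [-0.0848 -0.4209  0.0091] rows 12 each [-0.0071 -0.0351  0.0008]
```

```bash
python3 -m jog '[[-0.0071,-0.0351,0.001,0,0,0,0.087],[-0.0071,-0.0351,0.001,0,0,0,0.087],[-0.0071,-0.0351,0.001,0,0,0,0.087],[-0.0071,-0.0351,0.001,0,0,0,0.087],[-0.0071,-0.0351,0.001,0,0,0,0.087],[-0.0071,-0.0351,0.001,0,0,0,0.087],[-0.0071,-0.0351,0.001,0,0,0,0.087],[-0.0071,-0.0351,0.001,0,0,0,0.087],[-0.0071,-0.0351,0.001,0,0,0,0.087],[-0.0071,-0.0351,0.001,0,0,0,0.087],[-0.0071,-0.0351,0.001,0,0,0,0.087],[-0.0071,-0.0351,0.001,0,0,0,0.087]]'
python3 -m jog '[[0,0,0,0,0,0,0.087],[0,0,0,0,0,0,0.087],[0,0,0,0,0,0,0.087],[0,0,0,0,0,0,0.087]]'; python3 go.py .395 .287 .014
```

```text
time_s: 15.45
tool_pos: [0.3928, 0.2877, 0.106]
tool_rot: [180.0, 0.1, 20.3]
force: [0.4, -0.2, 0.2]
grip_width: 0.0866
grasp_force: 0.0
time_s: 15.78
tool_pos: [0.3952, 0.2856, 0.1063]
tool_rot: [180.0, 0.1, 20.1]
force: [0.6, -0.3, -0.2]
grip_width: 0.0873
grasp_force: 0.0
t 15.7833 pos [0.3952 0.2856 0.1063] rot [1.80e+02 1.00e-01 2.01e+01] q7 -116.0 w 0.0873 f 0.0 F [ 0.6 -0.3 -0.2] 
delta [ 0.0004 -0.0015  0.0923] rows 3 each [ 0.0001 -0.0005  0.0308]
```

```bash
python3 -m jog '[[0,-0.001,0.03,0,0,0,0.087],[0,0,0.03,0,0,0,0.087],[0,0,0.018,0,0,0,0.087],[0,0,0.01,0,0,0,0.087],[0,0,0.004,0,0,0,0.087],[0,0,0,0,0,0,0.087]]'
python3 -m jog '[[0,0,0,0,0,0,0.02],[0,0,0,0,0,0,0.02],[0,0,0,0,0,0,0.02],[0,0,0,0,0,0,0.02],[0,0,0,0,0,0,0.02],[0,0,0,0,0,0,0.02],[0,0,0,0,0,0,0.02],[0,0,0,0,0,0,0.02],[0,0,0,0,0,0,0.02],[0,0,0,0,0,0,0.02],[0,0,0,0,0,0,0.02],[0,0,0,0,0,0,0.02]]' 20
python3 -m jog '[[0,0,-0.01,0,0,0,0.02],[0,0,-0.02,0,0,0,0.02],[0,0,-0.03,0,0,0,0.02],[0,0,-0.03,0,0,0,0.02],[0,0,0,0,0,0,0.02],[0,0,0,0,0,0,0.02],[0,0,0,0,0,0,0.02]]'; python3 go.py .5003 -.4385 .10
```

```text
time_s: 16.28
tool_pos: [0.3945, 0.2874, 0.0145]
tool_rot: [-180.0, 0.1, 20.2]
force: [-0.5, 0.6, 0.1]
grip_width: 0.0873
grasp_force: 0.0
time_s: 17.28
tool_pos: [0.3944, 0.2878, 0.015]
tool_rot: [180.0, 0.0, 20.3]
force: [-0.6, -1.2, 1.6]
grip_width: 0.0354
grasp_force: 20.0
time_s: 17.87
tool_pos: [0.394, 0.2877, 0.1047]
tool_rot: [180.0, 0.0, 20.3]
force: [0.2, 0.8, -1.5]
grip_width: 0.0355
grasp_force: 20.0
t 17.8667 pos [0.394  0.2877 0.1047] rot [180.    0.   20.3] q7 -116.0 w 0.0355 f 20.0 F [ 0.2  0.8 -1.5] 
delta [-0.1518  0.7181  0.0052] rows 21 each [-0.0072  0.0342  0.0002]
```

```bash
python3 -m jog '[[-0.0044,0.0352,0,0,0,0,0.02],[-0.0044,0.0352,0,0,0,0,0.02],[-0.0044,0.0352,0,0,0,0,0.02],[-0.0044,0.0352,0,0,0,0,0.02],[-0.0044,0.0352,0,0,0,0,0.02],[-0.0044,0.0352,0,0,0,0,0.02],[-0.0044,0.0352,0,0,0,0,0.02],[-0.0044,0.0352,0,0,0,0,0.02],[-0.0044,0.0352,0,0,0,0,0.02],[-0.0044,0.0352,0,0,0,0,0.02],[-0.0072,0.0342,0,0,0,0,0.02]]'
python3 -m jog '[[-0.01,0.0332,0,0,0,0,0.02],[-0.01,0.0332,0,0,0,0,0.02],[-0.01,0.0332,0,0,0,0,0.02],[-0.01,0.0332,0,0,0,0,0.02],[-0.01,0.0332,0,0,0,0,0.02],[-0.01,0.0332,0,0,0,0,0.02],[-0.01,0.0332,0,0,0,0,0.02],[-0.01,0.0332,0,0,0,0,0.02],[-0.01,0.0332,0,0,0,0,0.02],[-0.01,0.0332,0,0,0,0,0.02]]'
python3 -m jog '[[0,0,0,0,0,0,0.02],[0,0,0,0,0,0,0.02],[0,0,0,0,0,0,0.02],[0,0,0,0,0,0,0.02]]'; python3 go.py .5003 -.4385 .021
```

```text
time_s: 18.78
tool_pos: [0.4792, -0.0932, 0.1033]
tool_rot: [-179.9, 0.1, 20.3]
force: [1.5, -0.6, -1.2]
grip_width: 0.0355
grasp_force: 20.0
time_s: 19.62
tool_pos: [0.5002, -0.4385, 0.1022]
tool_rot: [-179.8, 0.1, 20.3]
force: [-0.5, -0.7, -1.5]
grip_width: 0.0357
grasp_force: 20.0
time_s: 19.95
tool_pos: [0.5016, -0.4355, 0.1038]
tool_rot: [-179.8, 0.0, 20.4]
force: [0.8, 0.2, -1.7]
grip_width: 0.0354
grasp_force: 20.0
t 19.95 pos [ 0.5016 -0.4355  0.1038] rot [-179.8    0.    20.4] q7 -39.0 w 0.0354 f 20.0 F [ 0.8  0.2 -1.7] 
delta [-0.0023  0.0026  0.0828] rows 3 each [-0.0008  0.0009  0.0276]
```

```bash
python3 -m jog '[[-0.001,0.001,0.025,0,0,0,0.02],[0,0,0.025,0,0,0,0.02],[0,0,0.018,0,0,0,0.02],[0,0,0.009,0,0,0,0.02],[0,0,0.004,0,0,0,0.02],[0,0,0.001,0,0,0,0.02],[0,0,0,0,0,0,0.02],[0,0,0,0,0,0,0.02]]'; python3 -m jog '[[0,0,0.001,0,0,0,0.02],[0,0,0,0,0,0,0.02]]'; python3 go.py .5003 -.4385 .020
```

```text
time_s: 20.62
tool_pos: [0.5018, -0.4397, 0.0246]
tool_rot: [179.9, -0.1, 20.3]
force: [0.6, 0.3, -1.8]
grip_width: 0.0357
grasp_force: 20.0
time_s: 20.78
tool_pos: [0.5012, -0.4397, 0.023]
tool_rot: [179.9, -0.0, 20.3]
force: [0.2, -0.2, -1.8]
grip_width: 0.0357
grasp_force: 20.0
t 20.7833 pos [ 0.5012 -0.4397  0.023 ] rot [179.9  -0.   20.3] q7 -40.0 w 0.0357 f 20.0 F [ 0.2 -0.2 -1.8] 
delta [-0.0005 -0.0014  0.003 ] rows 1 each [-0.0005 -0.0014  0.003 ]
```

```bash
python3 -m jog '[[0,-0.001,0.001,0,0,0,0.02],[0,0,0,0,0,0,0.02]]';python3 -m jog '[[0,0,0.001,0,0,0,0.02],[0,0,0,0,0,0,0.02],[0,0,0,0,0,0,0.02]]'
```

```text
time_s: 20.95
tool_pos: [0.5004, -0.4382, 0.0212]
tool_rot: [180.0, 0.0, 20.3]
force: [-0.3, 0.7, -1.4]
grip_width: 0.0353
grasp_force: 20.0
time_s: 21.2
tool_pos: [0.5004, -0.4382, 0.0211]
tool_rot: [180.0, 0.0, 20.3]
force: [-3.2, 2.1, 5.4]
grip_width: 0.0353
grasp_force: 20.0
```

```bash
python3 -m jog '[[0,0,0,0,0,0,0.087],[0,0,0,0,0,0,0.087],[0,0,0,0,0,0,0.087],[0,0,0,0,0,0,0.087],[0,0,0,0,0,0,0.087],[0,0,0,0,0,0,0.087],[0,0,0,0,0,0,0.087],[0,0,-0.01,0,0,0,0.087],[0,0,-0.03,0,0,0,0.087],[0,0,-0.03,0,0,0,0.087],[0,0,-0.03,0,0,0,0.087],[0,0,0,0,0,0,0.087]]'; python3 -m jog '[[0,0,0,0,0,0,0.087],[0,0,0,0,0,0,0.087]]'; python3 go.py .5787 -.239 .11
```

```text
time_s: 22.2
tool_pos: [0.5041, -0.4408, 0.1285]
tool_rot: [179.4, -0.3, 20.3]
force: [1.0, -0.4, 1.4]
grip_width: 0.0864
grasp_force: 0.0
time_s: 22.37
tool_pos: [0.5002, -0.4383, 0.1204]
tool_rot: [180.0, 0.0, 20.3]
force: [-0.9, 0.2, -1.2]
grip_width: 0.0871
grasp_force: 0.0
t 22.3667 pos [ 0.5002 -0.4383  0.1204] rot [180.    0.   20.3] q7 -39.0 w 0.0871 f 0.0 F [-0.9  0.2 -1.2] 
delta [ 0.1426 -0.1597  0.0103] rows 6 each [ 0.0238 -0.0266  0.0017]
```

```bash
python3 -m jog '[[0.0238,-0.0266,0.002,0,0,0,0.087],[0.0238,-0.0266,0.002,0,0,0,0.087],[0.0238,-0.0266,0.002,0,0,0,0.087],[0.0238,-0.0266,0.002,0,0,0,0.087],[0.0238,-0.0266,0.002,0,0,0,0.087],[0.0238,-0.0266,0.002,0,0,0,0.087],[0,0,0,0,0,0,0.087],[0,0,0,0,0,0,0.087],[0,0,0,0,0,0,0.087],[0,0,0,0,0,0,0.087],[0,0,0,0,0,0,0.087]]'; python3 go.py .5787 -.239 .014
```

```text
time_s: 23.28
tool_pos: [0.578, -0.2412, 0.1075]
tool_rot: [180.0, 0.1, 20.1]
force: [-0.7, 0.2, 0.1]
grip_width: 0.0869
grasp_force: 0.0
t 23.2833 pos [ 0.578  -0.2412  0.1075] rot [1.80e+02 1.00e-01 2.01e+01] q7 -59.0 w 0.0869 f 0.0 F [-0.7  0.2  0.1] 
delta [ 0.0015 -0.0018  0.0935] rows 3 each [ 0.0005 -0.0006  0.0312]
```

```bash
python3 -m jog '[[0.001,-0.001,0.03,0,0,0,0.087],[0,0,0.03,0,0,0,0.087],[0,0,0.019,0,0,0,0.087],[0,0,0.01,0,0,0,0.087],[0,0,0.004,0,0,0,0.087],[0,0,0,0,0,0,0.087]]'
python3 -m jog '[[0,0,0,0,0,0,0.02],[0,0,0,0,0,0,0.02],[0,0,0,0,0,0,0.02],[0,0,0,0,0,0,0.02],[0,0,0,0,0,0,0.02],[0,0,0,0,0,0,0.02],[0,0,0,0,0,0,0.02],[0,0,0,0,0,0,0.02],[0,0,0,0,0,0,0.02],[0,0,0,0,0,0,0.02],[0,0,0,0,0,0,0.02],[0,0,0,0,0,0,0.02]]' 20
python3 -m jog '[[0,0,-0.01,0,0,0,0.02],[0,0,-0.02,0,0,0,0.02],[0,0,-0.03,0,0,0,0.02],[0,0,-0.03,0,0,0,0.02],[0,0,0,0,0,0,0.02],[0,0,0,0,0,0,0.02],[0,0,0,0,0,0,0.02]]'; python3 go.py .6632 .066 .10
```

```text
time_s: 23.78
tool_pos: [0.5792, -0.2385, 0.0145]
tool_rot: [-180.0, 0.0, 20.2]
force: [-0.4, 0.8, 0.2]
grip_width: 0.0867
grasp_force: 0.0
time_s: 24.78
tool_pos: [0.5798, -0.2383, 0.0152]
tool_rot: [180.0, -0.0, 20.3]
force: [0.5, -1.2, -0.1]
grip_width: 0.0352
grasp_force: 20.0
time_s: 25.37
tool_pos: [0.5788, -0.2373, 0.1044]
tool_rot: [-179.9, 0.1, 20.3]
force: [-0.8, -0.0, -2.5]
grip_width: 0.0353
grasp_force: 20.0
t 25.3667 pos [ 0.5788 -0.2373  0.1044] rot [-1.799e+02  1.000e-01  2.030e+01] q7 -59.0 w 0.0353 f 20.0 F [-0.8 -0.  -2.5] 
delta [ 0.1843 -0.2552  0.0045] rows 9 each [ 0.0205 -0.0284  0.0005]
```

```bash
python3 -m jog '[[0.0205,-0.0284,0,0,0,0,0.02],[0.0205,-0.0284,0,0,0,0,0.02],[0.0205,-0.0284,0,0,0,0,0.02],[0.0205,-0.0284,0,0,0,0,0.02],[0.0205,-0.0284,0,0,0,0,0.02],[0.0205,-0.0284,0,0,0,0,0.02],[0.0205,-0.0284,0,0,0,0,0.02],[0.0205,-0.0284,0,0,0,0,0.02],[0.0205,-0.0284,0,0,0,0,0.02]]'
python3 -m jog '[[0,0,0,0,0,0,0.02],[0,0,0,0,0,0,0.02],[0,0,0,0,0,0,0.02],[0,0,0,0,0,0,0.02],[0,0,0,0,0,0,0.02]]'; python3 go.py .6632 .066 .021
```

```text
time_s: 26.12
tool_pos: [0.6627, 0.0673, 0.1026]
tool_rot: [-179.9, 0.2, 20.3]
force: [0.3, 0.2, -2.0]
grip_width: 0.0354
grasp_force: 20.0
time_s: 26.53
tool_pos: [0.6638, 0.0635, 0.1042]
tool_rot: [180.0, 0.1, 20.1]
force: [-0.2, 1.0, -2.2]
grip_width: 0.0353
grasp_force: 20.0
t 26.5333 pos [0.6638 0.0635 0.1042] rot [1.80e+02 1.00e-01 2.01e+01] q7 -89.0 w 0.0353 f 20.0 F [-0.2  1.  -2.2] 
delta [ 0.0005 -0.0026  0.0832] rows 3 each [ 0.0002 -0.0009  0.0277]
```

```bash
python3 -m jog '[[0,-0.001,0.025,0,0,0,0.02],[0,0,0.025,0,0,0,0.02],[0,0,0.018,0,0,0,0.02],[0,0,0.009,0,0,0,0.02],[0,0,0.004,0,0,0,0.02],[0,0,0.001,0,0,0,0.02],[0,0,0,0,0,0,0.02],[0,0,0,0,0,0,0.02]]'; python3 -m jog '[[0,0,0.001,0,0,0,0.02],[0,0,0,0,0,0,0.02]]';python3 -m jog '[[0,0,0.001,0,0,0,0.02],[0,0,0,0,0,0,0.02],[0,0,0,0,0,0,0.02]]'; python3 go.py .6632 .066 .020
```

```text
time_s: 27.2
tool_pos: [0.6649, 0.0668, 0.0246]
tool_rot: [180.0, -0.1, 20.3]
force: [0.5, -0.1, -2.1]
grip_width: 0.0354
grasp_force: 20.0
time_s: 27.37
tool_pos: [0.6644, 0.0669, 0.023]
tool_rot: [180.0, -0.1, 20.3]
force: [-0.2, -0.0, -2.2]
grip_width: 0.0355
grasp_force: 20.0
time_s: 27.62
tool_pos: [0.6639, 0.0668, 0.0212]
tool_rot: [180.0, -0.0, 20.3]
force: [-0.2, 0.0, -0.9]
grip_width: 0.0356
grasp_force: 20.0
t 27.6167 pos [0.6639 0.0668 0.0212] rot [180.   -0.   20.3] q7 -91.0 w 0.0356 f 20.0 F [-0.2  0.  -0.9] 
delta [-0.001   0.0005  0.0012] rows 1 each [-0.001   0.0005  0.0012]
```

```bash
python3 -m jog '[[0,0,0.0005,0,0,0,0.02],[0,0,0,0,0,0,0.02],[0,0,0,0,0,0,0.02]]'
python3 -m jog '[[0,0,0,0,0,0,0.087],[0,0,0,0,0,0,0.087],[0,0,0,0,0,0,0.087],[0,0,0,0,0,0,0.087],[0,0,0,0,0,0,0.087],[0,0,0,0,0,0,0.087],[0,0,0,0,0,0,0.087],[0,0,-0.01,0,0,0,0.087],[0,0,-0.03,0,0,0,0.087],[0,0,-0.03,0,0,0,0.087],[0,0,-0.03,0,0,0,0.087],[0,0,-0.03,0,0,0,0.087]]'
python3 -m jog '[[-0.03,0.025,-0.005,0,0,0,0.087],[-0.03,0.025,-0.005,0,0,0,0.087],[-0.02,0.03,-0.005,0,0,0,0.087],[-0.02,0.03,-0.005,0,0,0,0.087],[-0.02,0.03,-0.005,0,0,0,0.087],[-0.02,0.03,-0.005,0,0,0,0.087],[-0.02,0.03,0,0,0,0,0.087],[-0.02,0.03,0,0,0,0,0.087],[-0.02,0.03,0,0,0,0,0.087],[-0.02,0.03,0,0,0,0,0.087],[-0.02,0.03,0,0,0,0,0.087],[-0.02,0.03,0,0,0,0,0.087]]'
python3 -m jog '[[-0.02,0.03,0,0,0,0,0.087],[-0.02,0.03,0,0,0,0,0.087],[-0.02,0.03,0,0,0,0,0.087],[-0.02,0.03,0,0,0,0,0.087],[-0.02,0.03,0,0,0,0,0.087],[0,0.03,0,0,0,0,0.087],[0,0.03,0,0,0,0,0.087],[0,0,0,0,0,0,0.087],[0,0,0,0,0,0,0.087]]'
python3 - <<'E'
from h import *
for n in("top","side"):
    im=env.read_camera(n); cv2.imwrite(f"pics/{n}2.png",im); report(n,im)
E
```

```text
time_s: 27.87
tool_pos: [0.664, 0.0669, 0.0212]
tool_rot: [180.0, -0.0, 20.3]
force: [-2.4, -0.5, 3.4]
grip_width: 0.0352
grasp_force: 20.0
time_s: 28.87
tool_pos: [0.6637, 0.067, 0.1528]
tool_rot: [180.0, -0.0, 20.3]
force: [0.2, -0.4, 1.5]
grip_width: 0.0868
grasp_force: 0.0
time_s: 29.87
tool_pos: [0.5407, -0.3532, 0.1817]
tool_rot: [179.9, -0.0, 20.3]
force: [-0.6, -1.3, -0.3]
grip_width: 0.087
grasp_force: 0.0
time_s: 30.62
tool_pos: [0.5197, -0.5843, 0.1793]
tool_rot: [-179.9, 0.0, 20.2]
force: [0.7, 0.2, -0.2]
grip_width: 0.087
grasp_force: 0.0
top red 296.1 190.3 772.0 (280, 175, 33, 32) rim .012 [0.6632 0.066 ] band .0385 [0.6565 0.0643]
top yellow 353.1 205.5 793.0 (337, 190, 33, 32) rim .012 [ 0.6211 -0.0789] band .0385 [ 0.6155 -0.0771]
top green 495.5 250.7 777.0 (480, 235, 32, 33) rim .012 [ 0.5003 -0.4387] band .0385 [ 0.4976 -0.4283]
top blue 294.1 263.1 818.0 (278, 247, 33, 33) rim .012 [0.4762 0.0722] band .0385 [0.4741 0.0704]
top blue 365.7 127.7 1391.0 (344, 107, 44, 42) rim .012 [ 0.8287 -0.1168] band .0385 [ 0.8181 -0.1142]
top blue 282.1 118.1 1352.5 (261, 98, 43, 41) rim .012 [0.859  0.1019] band .0385 [0.8476 0.0993]
side red 252.0 272.6 977.5 (231, 255, 43, 34) rim .012 [0.6646 0.064 ] band .0385 [0.6568 0.0924]
side yellow 283.5 228.7 687.5 (265, 214, 38, 29) rim .012 [ 0.622  -0.0822] band .0385 [ 0.6159 -0.048 ]
side blue 347.3 279.9 950.5 (326, 263, 44, 33) rim .012 [0.4759 0.0715] band .0385 [0.4756 0.0996]
```

View pics/side2.png

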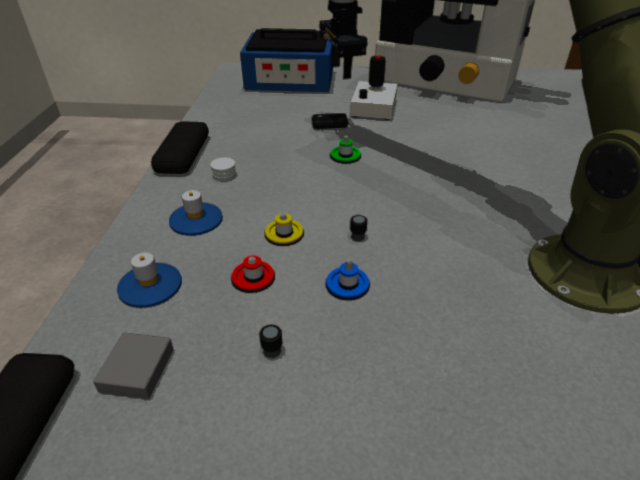

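View pics/top2.png

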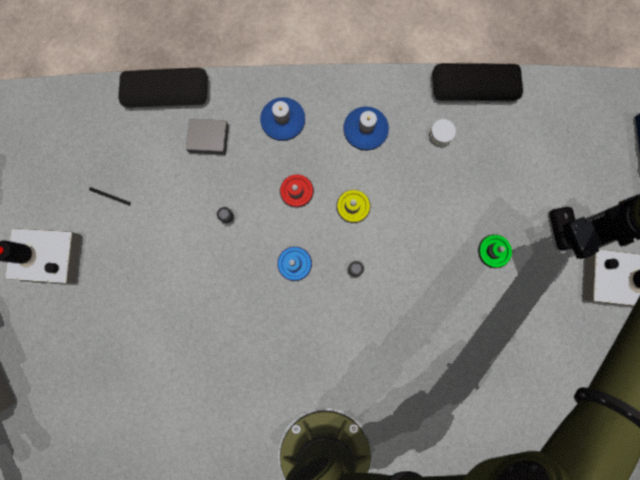

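All four objectives stand nose up in their own cups: side view red (253,267), yellow (284,222), green (346,148), blue (348,272). The eyepieces are still at (225,215) and (356,269) in the top view, and the gripper is clear.

```bash
python3 -c "
from cell import env; print(env.sign_off())"
```

```text
the job is handed in; nothing more can be done
None
```

The job is handed in at about 31 s: all four objectives stand nose up in their own-colour cups and both eyepieces are where they started, going by the last camera pictures; `sign_off()` returned no verdict.

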